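# Turn a back-to-front scraper round in its bench holder and lock it

## Task

The frost scraper has been put away back to front: its orange handle is in the blue holder and the bare blade sticks out. Draw it right out, turn it round and slide it back in blade first, flat under the holder's lips, until it is fully home; then swing the yellow turnbutton shut across the channel behind the scraper's black guard so that it cannot slide out. Do not shift or tip the tip box, pen cup or spray bottle.

Things in the scene. Friction and masses are not known exactly. Their poses are not given: they have to be found in the camera images.
- scraper: Frost scraper, about 120 g, 195 mm long, flat underside. Origin: underside, mid width, at the rear of the black guard (x 0 to 12 mm, 24 wide, 30 high). x points to the blade tip, z up. Green blade x 12 to 80, 60 wide, 8 thick; white tip x 80 to 90, 52 wide, z 2 to 6. Orange handle x -105 to 0, 24 wide, 18 thick. Centre of mass near x = -15.
- scraper_tip (a point): Centre of the blade's leading edge: scraper x = 90 mm, 4 mm above the underside. At the start the scraper lies flat in the holder, reversed: x axis out of the mouth, handle in the channel with its end 8 to 22 mm short of the stop wall, all of the blade outside.
- scraper_handle (a point): Place to hold the handle: scraper x = -80 mm, mid width, 9 mm above the underside.
- holder: Blue holder fixed to the bench, 120 x 96 mm, 40 high. Origin: on the bench. x points inward along the slot; z up. Mouth at x = -65 mm, towards the robot's right (-y), within 0.35 rad; stop wall at x = +47. Slot floor z = 20; slot 66 wide (y +-33), 13 high. Two lips (z 33 to 40) above leave an open-topped channel 32 wide (y +-16) for handle and guard.
- slot_stop (a point): Foot of the stop wall at the slot's inner end: holder x = +47 mm, y = 0, on the slot floor (z 20 mm). Fully home, the scraper's tip rests on this wall, its origin is at holder x = -43 mm and its handle sticks out of the mouth over a tongue 30 mm wide that carries the slot floor on, from the mouth at x = -65 to x = -90 mm.
- turnbutton (a joint): Yellow turnbutton. 0 = shut: bar points to holder -y across the channel, at its stop. Opens clockwise seen from above, by swinging outward, to 2.6 at most; at angle q it points along holder (-sin q, -cos q). Stays where left, about 1 N at the tab moves it. Starts at 1.7 to 2.4. Shut, it passes 4 mm behind the guard of a scraper that is home; otherwise the guard blocks it.
- pivot (a point): Turnbutton's vertical pivot at holder x = -53, y = +26 mm, at the bar's underside, z 42 mm above the bench. The bar is 12 mm wide, 8 mm thick and reaches 38 mm from the pivot (6 mm behind it).
- tab (a point): Top centre of the turnbutton's upright round tab: 14 mm diameter, 30 mm from the pivot along the bar, standing from the bar (z 50 mm) to z 74 mm above the bench.
- tip_box: Bystander: box of pipette tips, 85 x 120 x 62 mm high, clear with blue top; origin under its centre.
- pen_cup: Bystander: white cup, 80 mm across, 95 mm high, pens to about 135 mm; origin under its centre.
- spray_bottle: Bystander: lime spray bottle, 74 mm across, 200 mm high; origin under its centre. One of cup and bottle stands right of the work, the other left; the bench around x 0.4 to 0.65, y -0.25 to -0.05 m is clear for laying the scraper down.
Mind the look-alikes: they are no part of the job. Leave any red look-alike of the holder alone.

How it is judged:
By the outcome, as a careful person would: the job done as asked, in the order asked, and still so for the second after the job is handed in, with the robot touching nothing.
It also fails if it takes over 72 s, if anything falls off the work surface, if the arm or the gripper's body presses on something with over 40 N, if the wrist force passes 120 N, or if a joint passes its speed limit or range.

## Robot

A 7-joint arm with a two-finger parallel gripper is mounted at the origin on the work surface. World frame = base frame: x ahead of the robot, y to its left, z up, the work surface at z = 0. Lengths are in m, angles in rad, forces in N, time in s.
With the tool pointing down it reaches from about 0.4 to 0.875 m from the base axis. Payload 6.5 kg.
Tool frame: the origin (TCP) lies at the very end of the fingers, on their centre line; the grasp point (between the pads) lies 19 mm behind it; z points along the fingers, y is the line along which they close (so a half turn about z gives the same grasp; the last joint's range is limited). The gripper opens to 88 mm and grips with 3 to 60 N. Pads are 18 mm wide; open, the fingers measure 123 mm over their backs; the gripper's body (75 mm by 187 mm) begins 45 mm behind the grasp point.
Start: joints at [1.054, 0.536, -0.004, 1.538, 0.003, 1.067, -0.071], TCP at [0.283, -0.585, 0.216] pointing down, gripper open.
Joint ranges: [-2.7, 2.7], [-0.37, 2.16], [-1.27, 1.26], [0.24, 2.4], [-1.31, 4.45], [0.19, 1.91], [-2.76, 2.76]. Speed limits (rad/s): [2.39, 2.39, 3.14, 3.14, 3.14, 3.14, 3.14].

## Interface

Orientations are given as a unit quaternion [x, y, z, w].
In Python, from rig import bot gives the robot as it stands.
- The arm moves only by the tool play_rows, never from a script. Its argument "moves" is one flat list of numbers, 4 for each row, row after row: the shift along the world's x, y, z in mm, then the turn about the world's z in rad. In form: [x, y, z, roll, x, y, z, roll, ...]. A call has 1 to 12 rows; each row shifts and turns the commanded pose from where the row before left it; what a row does not reach is not made up. A row lasts 1/8 s, in which the tool goes at most 62.5 mm and 10.7 degrees, less where a joint would pass 70% of its speed; a pose out of reach is approached as far as the arm can. A call with a gripper value outside its range is refused whole. "hand" is the opening, from -1 (shut) to 1 (fully open), set as the call begins (left out, the last holds). The fingers move at their own pace and stop on an object; "force" is the grip in N (left out, the last holds). Time passes only in rows, so rows that do not move let the fingers close. It gives the time, the measured TCP pose, the force, the opening and the grip force at its end, in the units of the state.
- bot.observe(): the state, without advancing time (a new reading comes with each control period).
- bot.camera(name): name is "scene" or "top" or "wrist"; returns a dict with "color" (420x560x3 uint8, red, green, blue), "mtx" (3x3 intrinsics, pixels), "origin" and "rotation" of the camera in the world; the wrist camera has in their place "hand_eye" (4x4, takes a point from camera to tool coordinates, whose origin is the TCP and whose axes are the flange's). Camera axes: x right, y down, z forward; pixel columns grow to the right and rows downward; lengths in m; the calibration is good to about 2 mm. A picture is of the moment at which its call begins: read the wrist's pose just before it. There is no depth.
- bot.job_done(): hands the job in; it is judged then, once.
The state is a dict: "time_s": time; "qpos": joint angles; "joint_velocities": joint speeds; "joint_efforts": joint torques, N m; "position": TCP position; "orientation": TCP orientation; "ft_force": force on the tool from outside, world axes, zero at the start; "ft_torque": the same for the moment, N m; "grip_width": opening from 0.0 (shut) to 1.0 (fully open); "gripper_force": force on a finger pad.
Only numpy, scipy, OpenCV 4.12 (cv2) and the standard library are available. Lean on these libraries where they do the work, as an engineer would, in place of code of your own. Each camera call takes 0.05 s, during which the arm holds its last target. There are 200 camera calls.

## Working session

There is one attempt and no reset: what is moved stays moved. The work goes in short steps, Python scripts to look and compute and a tool call to move; the robot and the scene stay as the last step left them, time stands still between calls to the robot, and variables do not carry over. Pictures are saved under pics/ and viewed, at most 10 in all, crops included, and the job is handed in when it is done.

Besides the shell and the picture viewer there is one more tool, called as name(argument=value, ...) on one line, values as JSON. play_rows: Moves the arm, as the interface text tells. Its arguments: {"type":"object","properties":{"moves":{"type":"array","items":{"type":"number"}},"hand":{"type":"number"},"force":{"type":"number"}},"required":["moves"]}

```bash
mkdir -p pics; ls
cat > h.py <<'E'
import numpy as np, cv2
from rig import bot
def snap(name,fn,crop=None,scale=1):
    c=bot.camera(name); im=c["color"][:,:,::-1]
    np.savez('pics/'+fn+'.npz',**{k:np.array(v) for k,v in c.items()})
    if crop: x0,y0,x1,y1=crop; im=im[y0:y1,x0:x1]
    im=cv2.resize(im,None,fx=scale,fy=scale,interpolation=cv2.INTER_CUBIC)
    cv2.imwrite('pics/'+fn+'.png',im); return c
def ray(c,u,v,z):
    d=np.array(c["rotation"])@np.linalg.inv(c["mtx"])@np.array([u,v,1.]); o=np.array(c["origin"])
    return o+d*(z-o[2])/d[2]
def proj(c,p):
    q=np.array(c["mtx"])@(np.array(c["rotation"]).T@(np.array(p)-np.array(c["origin"]))); return q[:2]/q[2]
def load(fn): return dict(np.load('pics/'+fn+'.npz'))
E
python3 - <<'E'
from h import *
s=bot.observe(); print(s)
a=snap('top','top1',None,1.42); b=snap('scene','scene1',None,1.42)
print(a['origin'],a['rotation'],a['mtx'],b['origin'])
E
```

```text
pics
{'time_s': 0.0, 'qpos': array([ 1.05380315,  0.53716811, -0.00443339,  1.53887574,  0.00261424,
        1.06735983, -0.07118663]), 'joint_velocities': array([ 0.00031179, -0.00035878, -0.00020183, -0.00175886,  0.00055683,
        0.00089076,  0.00024464]), 'joint_efforts': array([ 2.41670159e-05, -5.70989263e+01,  9.91020910e-01, -2.51601255e+01,
       -5.61658025e-02,  1.79912208e-02,  1.43947973e-04]), 'position': array([ 0.28286774, -0.58446508,  0.21513693]), 'orientation': array([ 9.74695352e-01,  2.23535583e-01, -2.72939696e-04, -8.60441676e-04]), 'ft_force': array([0.36628764, 0.2514448 , 0.15027568]), 'ft_torque': array([-0.05646836,  0.05407167, -0.00132934]), 'gripper_force': 0.0, 'grip_width': 0.9991362504278642}
[0.36696188 0.02751135 0.98925021] [ 0.70879576 -0.69990643  0.06226201 -0.06215303] [[382.59944918   0.         279.48604901]
 [  0.         382.59944918 207.34420635]
 [  0.           0.           1.        ]] [0.92769159 0.5990379  1.14071685]
```

View pics/top1.png

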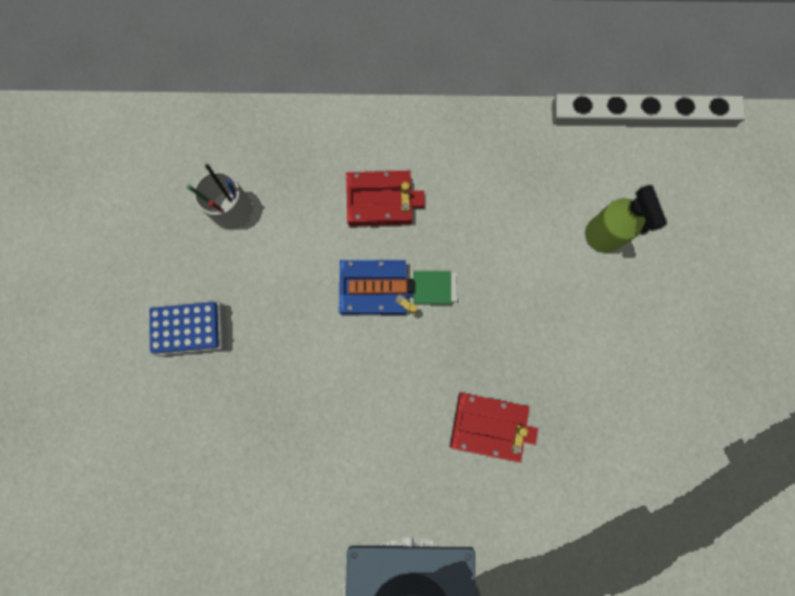

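View pics/scene1.png

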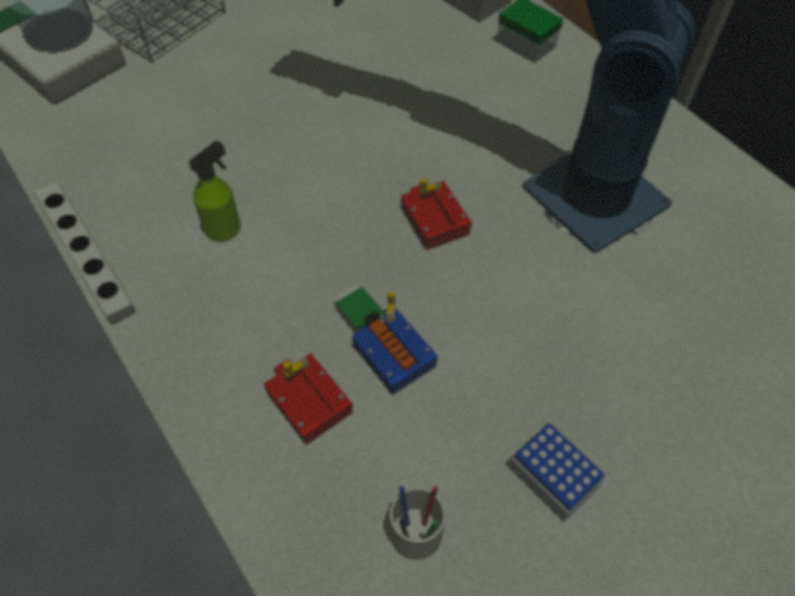

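The holder is the blue one at top (375,287) in the enlarged view, with the orange handle in it. The red ones at (380,198) and (490,428) are the look-alikes. I'll enlarge it to confirm.

```bash
python3 - <<'E'
s=open('h.py').read()
s=s.replace('def ray','from scipy.spatial.transform import Rotation as Ro\ndef RM(c): return Ro.from_quat(c["rotation"]).as_matrix() if np.array(c["rotation"]).size==4 else np.array(c["rotation"])\ndef ray').replace('d=np.array(c["rotation"])@','d=RM(c)@').replace('(np.array(c["rotation"]).T@','(RM(c).T@')
open('h.py','w').write(s)
E
python3 - <<'E'
from h import *
c=load('top1'); im=c['color'][:,:,::-1][170:235,225:335]
cv2.imwrite('pics/crop1.png',cv2.resize(im,None,fx=7,fy=7,interpolation=cv2.INTER_CUBIC))
for u,v,z in [(375,287,.04),(218,195,.09),(610,235,.1),(185,327,.06)]: print(ray(c,u/1.42,v/1.42,z))
E
```

```text
[0.5488743  0.06750001 0.04      ]
[0.69850727 0.34126175 0.09      ]
[ 0.6322623  -0.33187253  0.1       ]
[0.47091604 0.3916858  0.06      ]
```

View pics/crop1.png

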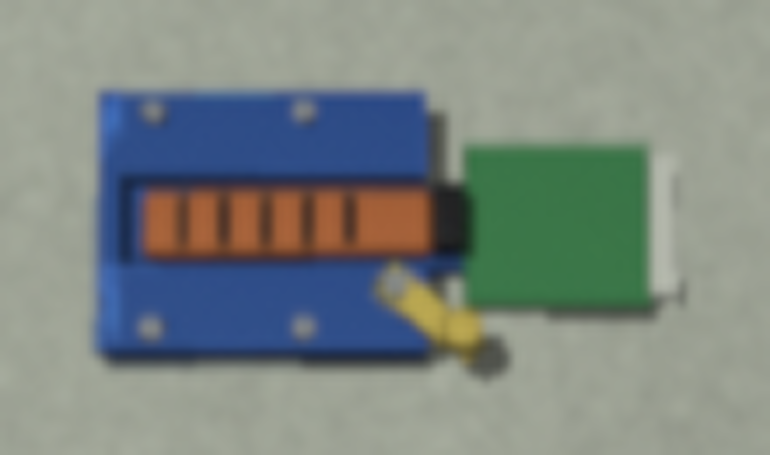

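Confirmed: this is the blue holder, with the orange handle in its channel (140–432, 222), the guard at (452,218), the blade out to (680,225), the pivot at (395,280) and the tab near (463,328). I'll fit poses from these points.

Run:
```python
from h import *
c=load('top1')
P=lambda u,v,z: ray(c,225+(u+.5)/7-.5,170+(v+.5)/7-.5,z)
for n,u,v,z in [('hTR',428,92,.04),('hBR',428,355,.04),('hTL',99,92,.04),('hBL',97,357,.04),('chU0',125,178,.04),('chU1',420,178,.04),('chL0',125,264,.04),('chL1',380,264,.04),('wall',123,220,.04),('hand end',144,222,.038),('piv',395,280,.05),('tab',461,328,.074),('guard rear',434,218,.05),('guardfront',470,218,.05),('bladeU',648,147,.028),('bladeL',648,306,.028),('b0U',466,147,.028),('b0L',466,305,.028),('tip',680,225,.024)]: print(n,P(u,v,z).round(4))
o=bot.observe(); print(Ro.from_quat(o['orientation']).as_matrix().round(3))
w=load('top1');
```

```text
hTR [0.5999 0.0134 0.04  ]
hBR [0.5032 0.0124 0.04  ]
hTL [0.5984 0.1331 0.04  ]
hBL [0.501  0.1308 0.04  ]
chU0 [0.5665 0.1227 0.04  ]
chU1 [0.5679 0.0159 0.04  ]
chL0 [0.5349 0.1218 0.04  ]
chL1 [0.5361 0.03   0.04  ]
wall [0.551 0.123 0.04 ]
hand end [0.5508 0.1156 0.038 ]
piv [0.5286 0.0246 0.05  ]
tab [0.5079 0.0016 0.074 ]
guard rear [0.5512 0.0109 0.05  ]
guardfront [ 0.5514 -0.002   0.05  ]
bladeU [ 0.5831 -0.0679  0.028 ]
bladeL [ 0.5239 -0.0676  0.028 ]
b0U [ 0.5823 -0.001   0.028 ]
b0L [ 0.5235 -0.0014  0.028 ]
tip [ 0.5549 -0.0799  0.024 ]
[[ 0.9    0.436 -0.001]
 [ 0.436 -0.9    0.001]
 [-0.    -0.001 -1.   ]]
```

Holder: origin about (0.551, 0.078), inward axis at +90.7° (sizes match to about 1 mm). Scraper origin is (0.5515, 0.011), pointing −y, and the turnbutton is at q≈2.3. The wrist can't turn 180° with one grip, so the plan is:
1. Pull the scraper out by the blade.
2. Turn it +90° and lay it down.
3. Re-grip the handle with the wrist turned half round.
4. Turn another +90° and insert.

play_rows(moves=[22.4,44.5,0,0.0943,22.4,44.5,0,0.0943,22.4,44.5,0,0.0943,22.4,44.5,0,0.0943,22.4,44.5,0,0.0943,22.4,44.5,0,0.0943,22.4,44.5,0,0.0943,22.4,44.5,0,0.0943,22.4,44.5,0,0.0943,22.4,44.5,0,0.0943,22.4,44.5,0,0.0943,22.4,44.5,0,0.0943], hand=1)

```text
time_s: 1.6
position: [0.5523, -0.0497, 0.2158]
orientation: [0.702, 0.712, -0.0, -0.0]
ft_force: [1.0, -0.6, -0.7]
grip_width: 1.0
gripper_force: 0.0
```

```bash
cat >> h.py <<'E'
def st():
    o=bot.observe(); R=Ro.from_quat(o['orientation']).as_matrix()
    print('t',round(o['time_s'],2),'pos',(o['position']*1000).round(1),'yawx',round(float(np.arctan2(R[1,0],R[0,0])),4),'tz',R[:,2].round(3),'F',o['ft_force'].round(1),'w',round(o['grip_width'],3),'gf',round(o['gripper_force'],1),'q7',round(o['qpos'][6],2))
    return o
def wsnap(fn,*a):
    o=bot.observe(); c=snap('wrist',fn,*a); T=np.eye(4); T[:3,:3]=Ro.from_quat(o['orientation']).as_matrix(); T[:3,3]=o['position']
    M=T@np.array(c['hand_eye']); c['rotation']=M[:3,:3]; c['origin']=M[:3,3]; 
    np.savez('pics/'+fn+'.npz',**{k:np.array(v) for k,v in c.items()}); return c
E
python3 - <<'E'
from h import *
st(); c=wsnap('w1',None,1.4); print(c['origin'],proj(c,[.5515,-.0795,.024])*1.4)
E
```

```text
t 1.6 pos [552.3 -49.7 215.8] yawx 1.5853 tz [-0.001 -0.    -1.   ] F [ 1.  -0.6 -0.7] w 1.0 gf 0.0 q7 -0.15
[0.55102675 0.01516334 0.38360841] [387.80808288 296.8885948 ]
```

View pics/w1.png

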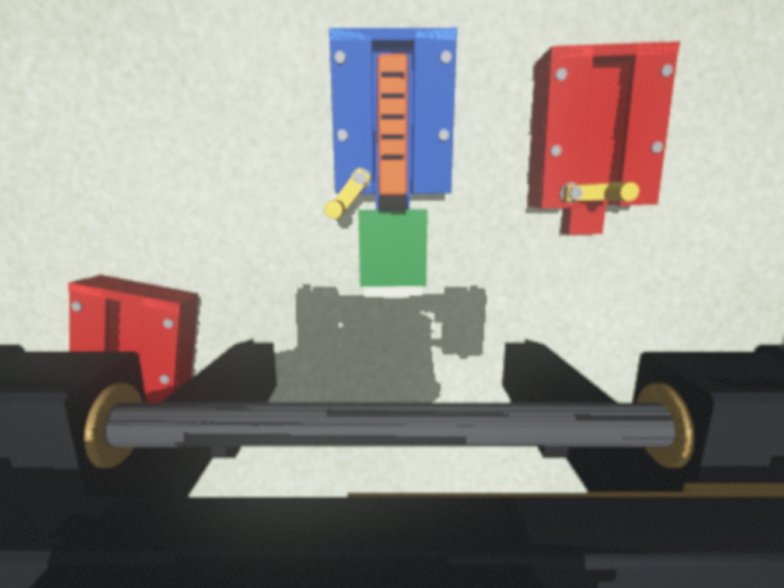

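The wrist view shows the blade between (360,210) and (427,286), the holder's mouth edge at row ~193, the pivot at (360,177) and the tab at (333,208).

Run:
```python
from h import *
c=load('w1')
for n,u,v,z in [('b',360,210,.028),('b',427,210,.028),('b',427,286,.028),('b',360,286,.028),('mR',451,192,.04),('mL',335,195,.04),('fR',456,38,.04),('fL',331,38,.04),('piv',360,177,.05),('tab',333,208,.074),('hend',393,54,.038),('chR',414,150,.04),('chL',372,150,.04),('chR1',413,60,.04),('chL1',373,60,.04)]: print(n,(ray(c,(u+.5)/1.4-.5,(v+.5)/1.4-.5,z)*1000).round(1))
```

```text
b [526.5  -1.8  28. ]
b [583.8  -1.   28. ]
b [586.3 -67.7  28. ]
b [526.3 -68.5  28. ]
mR [601.7  14.2  40. ]
mL [506.9  10.4  40. ]
fR [599.5 125.5  40. ]
fL [506.2 124.2  40. ]
piv [528.1  24.6  50. ]
tab [509.6   1.5  74. ]
hend [552.7 114.8  38. ]
chR [570.5  46.1  40. ]
chL [537.1  45.6  40. ]
chR1 [567.9 110.3  40. ]
chL1 [537.6 109.9  40. ]
```

play_rows(moves=[0,-1,-40,0,0,0,-40,0,0,0,-40,0,0,0,-30,0,0,0,-25,0,0,0,-15,0,0,0,-9,0,0,0,0,0])

```text
time_s: 2.65
position: [0.5519, -0.0521, 0.0169]
orientation: [0.703, 0.711, -0.0, -0.0]
ft_force: [0.4, 0.2, 0.4]
grip_width: 1.001
gripper_force: 0.0
```

play_rows(moves=[0,0,0,0,0,0,0,0,0,0,0,0,0,0,0,0,0,0,0,0,0,0,0,0], hand=-1, force=50)

```text
time_s: 3.4
position: [0.552, -0.0521, 0.017]
orientation: [0.703, 0.711, -0.0, -0.0]
ft_force: [0.0, 0.1, 0.7]
grip_width: 0.342
gripper_force: 0.0
```

play_rows(moves=[0,-4,0,0,0,-8,0,0,0,-12,0,0,0,-12,0,0,0,-12,0,0,0,-12,0,0])

```text
time_s: 4.15
position: [0.552, -0.1132, 0.017]
orientation: [0.703, 0.711, -0.0, 0.0]
ft_force: [-0.4, 1.6, 0.0]
grip_width: 0.004
gripper_force: 0.0
```

Run:
```python
from h import *
st(); a=snap('top','t2',(225,150,365,255),5.6)
```

```text
t 4.15 pos [ 552.  -113.2   17. ] yawx 1.582 tz [ 0. -0. -1.] F [-0.4  1.6  0. ] w 0.004 gf 0.0 q7 -0.18
```

View pics/t2.png

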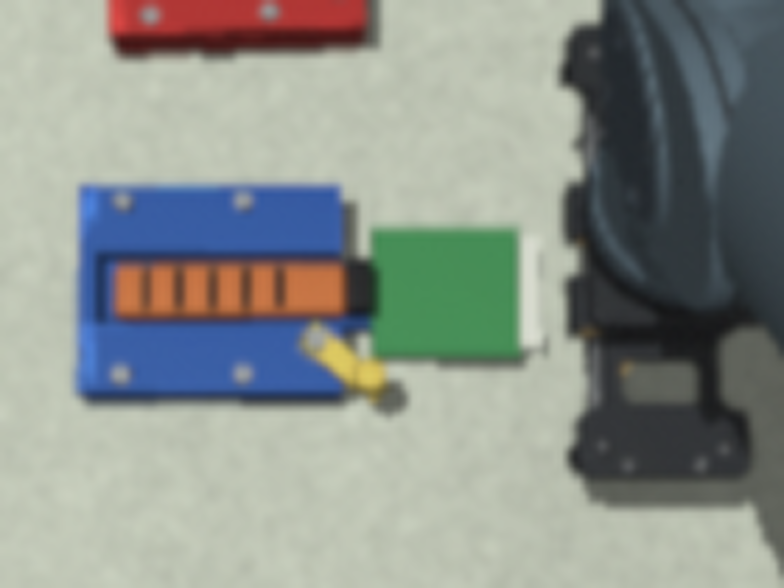

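The fingers closed with nothing between them and the scraper hasn't moved: the pads sit higher up than the tip. I'll open, go about 11 mm lower so the blade is at the grasp point, and slide back around it.

play_rows(moves=[0,0,-4,0,0,0,-4,0,0,0,-3,0,0,0,0,0,0,0,0,0,0,0,0,0,0,0,0,0,0,0,0,0], hand=1)

```text
time_s: 5.2
position: [0.552, -0.1121, 0.0061]
orientation: [0.703, 0.711, 0.0, 0.0]
ft_force: [-0.1, -0.4, 0.2]
grip_width: 0.889
gripper_force: 0.0
```

play_rows(moves=[0,10,0,0,0,20,0,0,0,20,0,0,0,10,0,0,0,2,0,0,0,0,0,0])

```text
time_s: 5.95
position: [0.552, -0.0505, 0.006]
orientation: [0.703, 0.711, -0.0, 0.0]
ft_force: [-0.1, -0.2, -0.0]
grip_width: 0.996
gripper_force: 0.0
```

play_rows(moves=[0,0,0,0,0,0,0,0,0,0,0,0,0,0,0,0,0,0,0,0,0,0,0,0,0,0,0,0], hand=-1, force=50)

```text
time_s: 6.82
position: [0.552, -0.05, 0.006]
orientation: [0.703, 0.711, 0.0, 0.0]
ft_force: [-0.4, -0.0, 0.3]
grip_width: 0.229
gripper_force: 0.0
```

Run:
```python
from h import *
st(); a=wsnap('w3',None,0.95); im1=cv2.imread('pics/w3.png')
b=snap('scene','s3',(220,180,340,290),3.3); im2=cv2.imread('pics/s3.png'); 
h=max(im1.shape[0],im2.shape[0]); im=np.zeros((h,800,3),np.uint8); im1=cv2.resize(im1,(400,300)); im[:300,:400]=im1; im[:im2.shape[0],400:400+im2.shape[1]]=im2
cv2.imwrite('pics/m3.png',im)
```

```text
t 6.83 pos [552. -50.   6.] yawx 1.5825 tz [ 0. -0. -1.] F [-0.4 -0.   0.3] w 0.229 gf 0.0 q7 -0.3
```

View pics/m3.png

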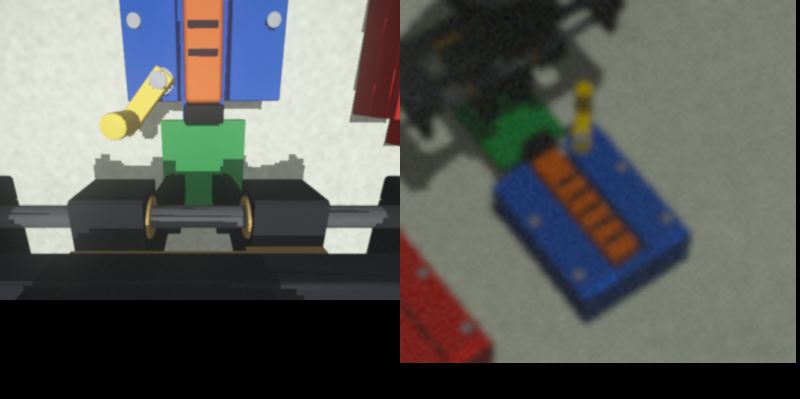

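```bash
python3 - <<'E'
from h import *
for f,s,w in (('w1',1.4,1),('w3',400/560,.229)):
    c=load(f); print(c['mtx'].round(1).tolist(), np.array(c['hand_eye']).round(3).tolist())
    H=np.linalg.inv(c['hand_eye'])
    for z in (0,-.019,-.04):
        for y in (-.044*w,.044*w):
            for x in (-.009,.009):
                q=c['mtx']@(H@[x,y,z,1])[:3]; print(z,round(y,3),x,(q[:2]/q[2]*s).round(0))
E
python3 - <<'E'
import sys; sys.path.insert(0,'.')
import os; os.chdir('.')
from h import *
c=load('w3'); im=c['color'][:,:,::-1][130:420,130:430]
cv2.imwrite('pics/c3.png',cv2.resize(im,None,fx=2,fy=2,interpolation=cv2.INTER_CUBIC))
E
```

```text
[[291.0, 0.0, 277.6], [0.0, 291.0, 212.1], [0.0, 0.0, 1.0]] [[-0.0, -0.967, -0.255, 0.065], [1.0, -0.0, 0.0, -0.0], [-0.0, -0.255, 0.967, -0.168], [0.0, 0.0, 0.0, 1.0]]
0 -0.044 -0.009 [291. 362.]
0 -0.044 0.009 [288. 323.]
0 0.044 -0.009 [489. 362.]
0 0.044 0.009 [491. 323.]
-0.019 -0.044 -0.009 [279. 381.]
-0.019 -0.044 0.009 [276. 339.]
-0.019 0.044 -0.009 [500. 381.]
-0.019 0.044 0.009 [503. 339.]
-0.04 -0.044 -0.009 [264. 408.]
-0.04 -0.044 0.009 [260. 361.]
-0.04 0.044 -0.009 [516. 408.]
-0.04 0.044 0.009 [520. 360.]
[[291.0, 0.0, 277.6], [0.0, 291.0, 212.1], [0.0, 0.0, 1.0]] [[-0.0, -0.967, -0.255, 0.065], [1.0, -0.0, 0.0, -0.0], [-0.0, -0.255, 0.967, -0.168], [0.0, 0.0, 0.0, 1.0]]
0 -0.01 -0.009 [187. 184.]
0 -0.01 0.009 [187. 165.]
0 0.01 -0.009 [210. 184.]
0 0.01 0.009 [211. 165.]
-0.019 -0.01 -0.009 [186. 194.]
-0.019 -0.01 0.009 [186. 173.]
-0.019 0.01 -0.009 [212. 194.]
-0.019 0.01 0.009 [212. 173.]
-0.04 -0.01 -0.009 [184. 208.]
-0.04 -0.01 0.009 [184. 184.]
-0.04 0.01 -0.009 [214. 208.]
-0.04 0.01 0.009 [214. 184.]
```

View pics/c3.png

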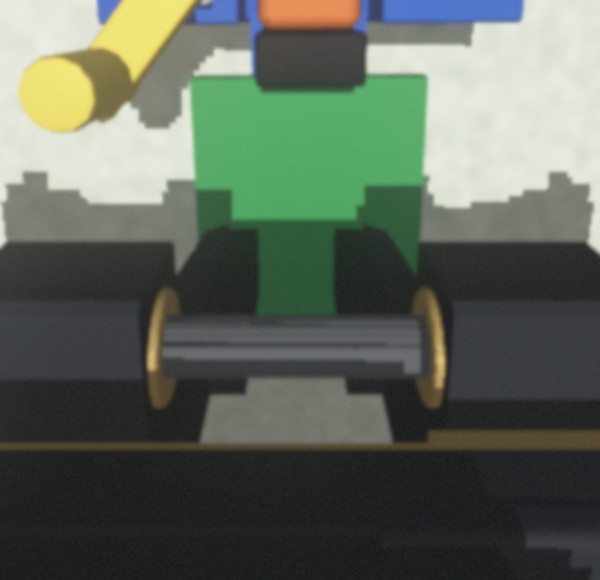

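The fingertips are drawn where the tool frame says z = −19 mm in both wrist pictures (inner edges at columns 185/212, row 173). They hover above the blade, so the reported TCP is about 19 mm below the real tips. I'll open and go lower carefully, watching the force.

play_rows(moves=[0,0,0,0,0,0,0,0,0,0,0,0,0,0,0,0,0,0,0,0,0,0,0,0,0,0,0,0], hand=1)

```text
time_s: 7.8
position: [0.552, -0.0501, 0.006]
orientation: [0.703, 0.711, -0.0, 0.0]
ft_force: [0.9, -1.1, -0.0]
grip_width: 0.91
gripper_force: 0.0
```

play_rows(moves=[0,0,-3,0,0,0,-3,0,0,0,0,0])

```text
time_s: 8.18
position: [0.5517, -0.05, -0.0004]
orientation: [0.703, 0.711, -0.0, -0.0]
ft_force: [0.4, 0.6, -0.0]
grip_width: 1.003
gripper_force: 0.0
```

play_rows(moves=[0,0,-2,0,0,0,-2,0,0,0,0,0])

```text
time_s: 8.55
position: [0.5519, -0.0501, -0.0041]
orientation: [0.703, 0.711, -0.0, -0.0]
ft_force: [-0.6, -0.7, 0.2]
grip_width: 1.0
gripper_force: 0.0
```

No contact at −4 mm confirms the offset. I'll go to about −9 and grip.

play_rows(moves=[0,0,-3,0,0,0,-2,0,0,0,0,0])

```text
time_s: 8.93
position: [0.5518, -0.05, -0.0092]
orientation: [0.703, 0.711, -0.0, -0.0]
ft_force: [-0.1, 0.1, 0.0]
grip_width: 1.003
gripper_force: 0.0
```

play_rows(moves=[0,0,0,0,0,0,0,0,0,0,0,0,0,0,0,0,0,0,0,0,0,0,0,0], hand=-1, force=40)

```text
time_s: 9.68
position: [0.5521, -0.0501, -0.0089]
orientation: [0.703, 0.711, 0.0, 0.0]
ft_force: [0.6, -1.0, 1.9]
grip_width: 0.676
gripper_force: 39.9
```

Gripped at 59.5 mm. Pulling straight out.

play_rows(moves=[0,-4,0,0,0,-8,0,0,0,-12,0,0,0,-14,0,0,0,-14,0,0,0,-14,0,0,0,-14,0,0,0,-14,0,0,0,-14,0,0,0,-14,0,0,0,-14,0,0,0,-10,0,0])

```text
time_s: 11.18
position: [0.5518, -0.1974, -0.0091]
orientation: [0.703, 0.711, -0.0, 0.0]
ft_force: [-0.6, 0.2, -1.4]
grip_width: 0.677
gripper_force: 39.9
```

play_rows(moves=[0,-4,0,0,0,0,0,0])

```text
time_s: 11.42
position: [0.552, -0.2001, -0.009]
orientation: [0.703, 0.711, 0.0, -0.0]
ft_force: [0.0, 0.4, -1.7]
grip_width: 0.677
gripper_force: 39.9
```

Run:
```python
from h import *
st(); a=snap('top','t4',(225,150,365,255),5.6)
```

```text
t 11.43 pos [ 552.  -200.1   -9. ] yawx 1.5823 tz [-0.  0. -1.] F [ 0.   0.4 -1.7] w 0.677 gf 39.9 q7 -0.04
```

View pics/t4.png

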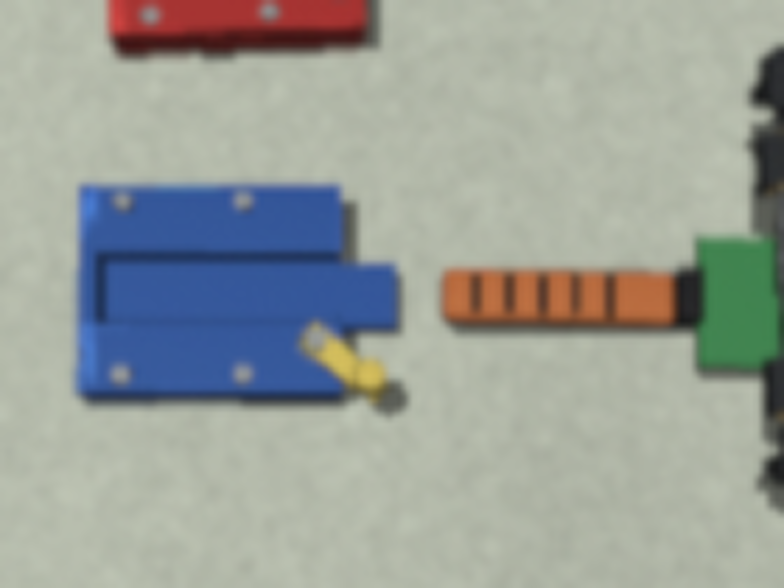

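The scraper is out and level: the handle end is at crop (445,297), clear of the tongue end at (398,297). Turning +90° while shifting to the clear area.

play_rows(moves=[5,0,0,0.131,5,0,0,0.131,5,0,0,0.131,5,0,0,0.131,5,0,0,0.131,5,0,0,0.131,5,6,0,0.131,5,7,0,0.131,5,7,0,0.131,5,7,0,0.131,5,7,0,0.131,5,6,0,0.13])

```text
time_s: 12.98
position: [0.6122, -0.1589, -0.0089]
orientation: [-0.009, 1.0, 0.0, 0.0]
ft_force: [0.6, 0.1, -0.9]
grip_width: 0.676
gripper_force: 39.9
```

play_rows(moves=[0,0,-3,0,0,0,-3,0,0,0,-2,0,0,0,0,0])

```text
time_s: 13.48
position: [0.6117, -0.1603, -0.0172]
orientation: [-0.005, 1.0, -0.0, -0.0]
ft_force: [0.5, 0.3, -2.0]
grip_width: 0.676
gripper_force: 39.9
```

play_rows(moves=[0,0,0,0,0,0,0,0,0,0,0,0,0,0,0,0,0,0,0,0,0,0,0,0], hand=1)

```text
time_s: 14.22
position: [0.612, -0.1601, -0.017]
orientation: [-0.006, 1.0, -0.0, 0.0]
ft_force: [0.7, -0.9, 0.0]
grip_width: 1.004
gripper_force: 0.0
```

play_rows(moves=[0,0,20,0,0,0,30,0,0,0,40,-0.1,-6,0,10,-0.18,-6,0,0,-0.18,-6,0,0,-0.18,-6,0,0,-0.18,-6,0,0,-0.18,-6,0,0,-0.18,-6,0,0,-0.18,-6,0,0,-0.18,-6,0,0,-0.18])

```text
time_s: 15.72
position: [0.5584, -0.1596, 0.0845]
orientation: [0.756, 0.655, 0.001, 0.0]
ft_force: [-1.0, 0.3, -0.2]
grip_width: 1.002
gripper_force: 0.0
```

play_rows(moves=[-4,0,0,-0.18,0,0,0,-0.18,0,0,0,-0.18,0,0,0,-0.18,0,0,0,-0.18,0,0,0,-0.18,0,0,0,-0.18,0,0,0,-0.16,0,0,0,0])

```text
time_s: 16.85
position: [0.5546, -0.1594, 0.0841]
orientation: [1.0, 0.008, 0.001, -0.0]
ft_force: [0.8, 0.5, -0.0]
grip_width: 0.998
gripper_force: 0.0
```

Run:
```python
from h import *
st(); a=wsnap('w5',None,1.4)
```

```text
t 16.85 pos [ 554.6 -159.4   84.1] yawx 0.0158 tz [ 0.001  0.    -1.   ] F [ 0.8  0.5 -0. ] w 0.998 gf 0.0 q7 -1.38
```

View pics/w5.png

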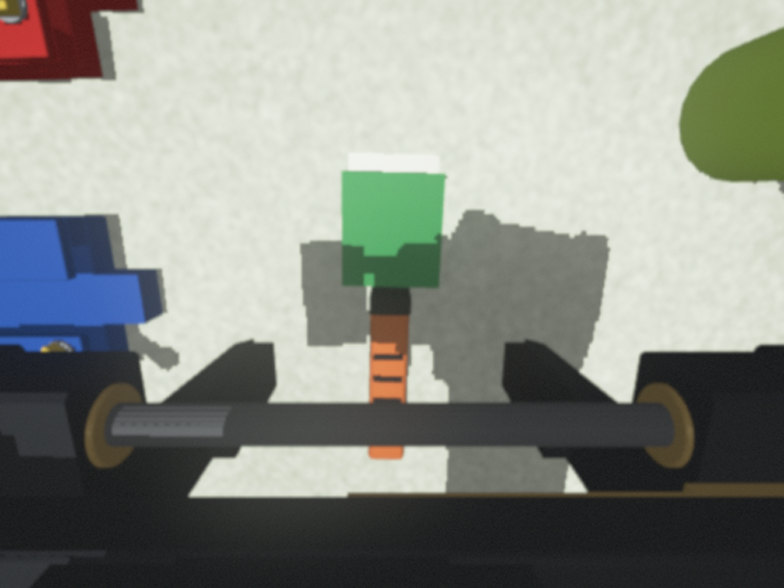

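The scraper lies flat: blade from (342,171) to (440,287), guard at (390,300), handle end at (386,457).

Run:
```python
from h import *
c=load('w5')
for n,u,v,z in [('b',342,171,.008),('b',445,175,.008),('b',438,287,.008),('b',342,286,.008),('hend',386,452,.018),('hg',390,318,.018),('guardtopfront',391,287,.03),('tip',394,153,.006)]: print(n,(ray(c,(u+.5)/1.4-.5,(v+.5)/1.4-.5,z)*1000).round(1))
```

```text
b [ 629.5 -131.5    8. ]
b [ 628.3 -190.6    8. ]
b [ 562.2 -189.6    8. ]
b [ 561.9 -130.6    8. ]
hend [ 452.3 -159.2   18. ]
hg [ 544.9 -160.4   18. ]
guardtopfront [ 566.9 -160.6   30. ]
tip [ 639.9 -161.1    6. ]
```

Origin is (0.550, −0.160), with yaw about −0.01. I'll grip the handle at scraper x≈−65 so that one grip carries it fully home and clears the tongue.

play_rows(moves=[-25,0,0,-0.02,-25,0,0,0,-20,-0.5,0,0,0,0,-30,0,0,0,-30,0,0,0,-20,0,0,0,-10,0,0,0,-6,0,0,0,-4,0,0,0,0,0])

```text
time_s: 18.15
position: [0.4842, -0.1606, -0.0167]
orientation: [1.0, -0.003, 0.0, 0.0]
ft_force: [0.8, 0.8, 0.3]
grip_width: 0.999
gripper_force: 0.0
```

play_rows(moves=[0,0,0,0,0,0,0,0,0,0,0,0,0,0,0,0,0,0,0,0,0,0,0,0,0,0,0,0,0,0,0,0], hand=-1, force=40)

```text
time_s: 19.15
position: [0.484, -0.1605, -0.017]
orientation: [1.0, -0.003, -0.0, -0.0]
ft_force: [-0.3, -0.5, -0.3]
grip_width: 0.267
gripper_force: 40.0
```

play_rows(moves=[0,0,20,0,0,0,25,0,7,-1,0,0.159,7,-2,0,0.159,7,-2,0,0.159,7,-2,0,0.159,7,-2,0,0.159,7,-2,0,0.159,7,-2,0,0.159,7,-1,0,0.159,7,0,0,0.159,8,0,0,0.158])

```text
time_s: 20.65
position: [0.5547, -0.1748, 0.0277]
orientation: [0.701, 0.713, -0.0, -0.0]
ft_force: [-0.6, 0.2, -1.2]
grip_width: 0.269
gripper_force: 40.0
```

play_rows(moves=[0,0,0,0,0,0,0,0])

```text
time_s: 20.9
position: [0.5544, -0.1747, 0.0278]
orientation: [0.704, 0.71, -0.0, -0.0]
ft_force: [-0.8, -0.3, -2.3]
grip_width: 0.268
gripper_force: 40.0
```

Run:
```python
from h import *
st(); a=snap('top','t6',(235,160,345,240),7)
```

```text
t 20.9 pos [ 554.4 -174.7   27.8] yawx 1.5792 tz [-0.001 -0.    -1.   ] F [-0.8 -0.3 -2.3] w 0.268 gf 40.0 q7 -0.13
```

View pics/t6.png

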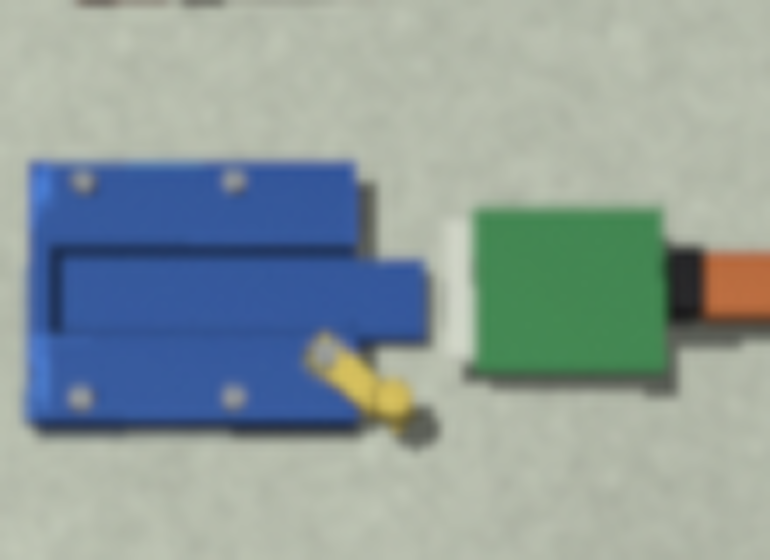

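The blade spans (475,208)–(664,373), the tongue end is (428,262)–(426,342) and the channel edges are rows 247 and 334.

Run:
```python
from h import *
c=load('t6')
P=lambda u,v,z: (ray(c,235+(u+.5)/7-.5,160+(v+.5)/7-.5,z)*1000).round(1)
for n,u,v,z in [('tongU',428,262,.02),('tongL',426,342,.02),('mT',356,163,.04),('mB',358,424,.04),('chU',300,247,.04),('chL',300,335,.04),('chU0',60,247,.04),('chL0',60,333,.04),('floorU0',66,260,.02),('tongU mid',380,261,.02),('bFU',475,208,.053),('bFL',475,373,.053),('bRU',663,208,.053),('bRL',665,373,.053),('tip',445,287,.049),('gr',704,284,.075),('hU',760,253,.063),('hL',760,320,.063)]: print(n,P(u,v,z))
```

```text
tongU [567.2 -13.2  20. ]
tongL [537.2 -12.6  20. ]
mT [599.5  14.1  40. ]
mB [503.6  12.4  40. ]
chU [568.  34.  40.]
chL [535.7  33.6  40. ]
chU0 [566.9 120.9  40. ]
chL0 [535.3 120.   40. ]
floorU0 [566.3 120.5  20. ]
tongU mid [567.4   4.6  20. ]
bFU [580.3 -28.5  53. ]
bFL [520.5 -28.6  53. ]
bRU [581.2 -95.8  53. ]
bRL [521.3 -95.9  53. ]
tip [552.2 -18.1  49. ]
gr [ 549.3 -106.9   75. ]
hU [ 563.1 -128.6   63. ]
hL [ 539.  -128.2   63. ]
```

The scraper is parallel to the slot and 2 mm off centre. I'll correct x by +2, bring the tip over the tongue, and lower to about 2.5 mm above the floor.

play_rows(moves=[2,4,0,0,0,6,0,0,0,6,0,0,0,0,-6,0,0,0,-6,0,0,0,-6,0,0,0,-4,0,0,0,0,0,0,0,0,0])

```text
time_s: 22.08
position: [0.5571, -0.1586, 0.0061]
orientation: [0.703, 0.711, 0.0, 0.0]
ft_force: [-0.3, 0.5, -1.0]
grip_width: 0.265
gripper_force: 40.0
```

Run:
```python
from h import *
st(); a=snap('scene','s7',(215,170,315,245),8)
```

```text
t 22.07 pos [ 557.1 -158.6    6.1] yawx 1.5823 tz [ 0. -0. -1.] F [-0.3  0.5 -1. ] w 0.265 gf 40.0 q7 -0.17
```

View pics/s7.png

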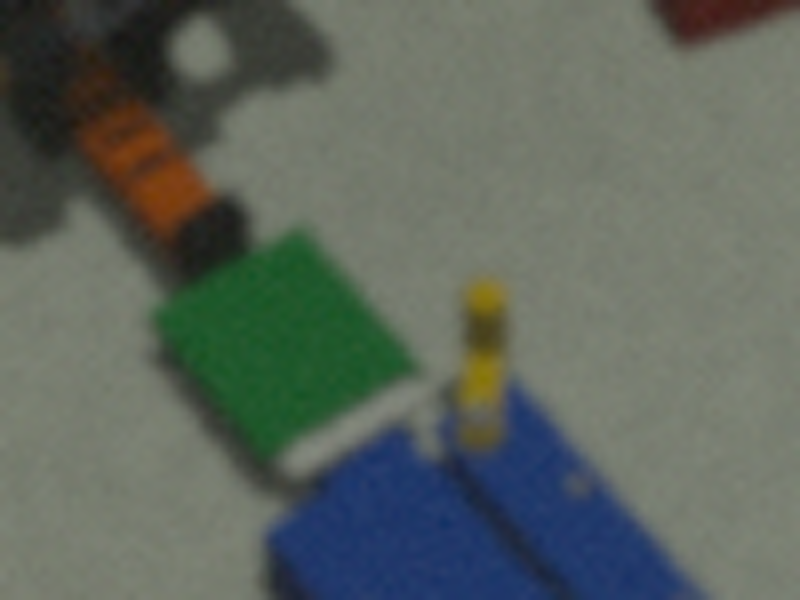

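The tip lies over the tongue, level with the slot and with no contact force. That was my last picture, so from here I use forces and numbers. Inserting gently.

play_rows(moves=[0,5,0,0,0,6,0,0,0,6,0,0,0,6,0,0,0,6,0,0,0,0,0,0])

```text
time_s: 22.88
position: [0.5571, -0.1287, 0.0061]
orientation: [0.703, 0.712, 0.0, -0.0]
ft_force: [0.5, -0.4, -1.8]
grip_width: 0.265
gripper_force: 40.0
```

play_rows(moves=[0,6,0,0,0,6,0,0,-0.5,6,0,0,0,6,0,0,0,6,0,0,0,0,0,0])

```text
time_s: 23.62
position: [0.5565, -0.0987, 0.006]
orientation: [0.703, 0.712, 0.0, -0.0]
ft_force: [-0.9, 0.3, -1.2]
grip_width: 0.267
gripper_force: 40.0
```

play_rows(moves=[0,6,0,0,0,6,0,0,-0.5,6,0,0,0,6,0,0,0,6,0,0,0,6,0,0,-0.3,6,0,0,0,6,0,0,0,0,0,0])

```text
time_s: 24.75
position: [0.5557, -0.0508, 0.0061]
orientation: [0.703, 0.712, 0.0, -0.0]
ft_force: [0.6, 0.7, -1.1]
grip_width: 0.269
gripper_force: 40.0
```

play_rows(moves=[0,4,0,0,0,4,0,0,0,3,0,0,0,3,0,0,0,0,0,0])

```text
time_s: 25.38
position: [0.5557, -0.0373, 0.006]
orientation: [0.703, 0.711, 0.0, -0.0]
ft_force: [0.3, -0.4, -1.5]
grip_width: 0.271
gripper_force: 40.0
```

play_rows(moves=[0,2,0,0,0,2,0,0,0,1.5,0,0,0,0,0,0])

```text
time_s: 25.88
position: [0.5557, -0.032, 0.006]
orientation: [0.703, 0.711, -0.0, 0.0]
ft_force: [0.6, -1.0, -0.9]
grip_width: 0.268
gripper_force: 40.0
```

play_rows(moves=[0,1.5,0,0,0,0,0,0])

```text
time_s: 26.12
position: [0.5557, -0.0317, 0.006]
orientation: [0.703, 0.711, -0.001, 0.0]
ft_force: [-0.8, -4.2, -1.4]
grip_width: 0.268
gripper_force: 40.0
```

Wall contact is exactly where predicted. I'll lower onto the floor, press in once more and release.

play_rows(moves=[0,0,-1.5,0,0,0,-1.5,0,0,0,0,0])

```text
time_s: 26.5
position: [0.5557, -0.0319, 0.003]
orientation: [0.703, 0.711, -0.001, 0.0]
ft_force: [0.2, -6.5, 1.9]
grip_width: 0.267
gripper_force: 40.0
```

play_rows(moves=[0,1,0,0,0,1,0,0,0,0,0,0])

```text
time_s: 26.88
position: [0.5557, -0.0318, 0.0031]
orientation: [0.704, 0.71, -0.001, 0.001]
ft_force: [-0.3, -9.8, 0.9]
grip_width: 0.268
gripper_force: 40.0
```

play_rows(moves=[0,0,0,0,0,0,0,0,0,0,0,0,0,0,0,0,0,0,0,0], hand=1)

```text
time_s: 27.5
position: [0.5557, -0.0283, 0.003]
orientation: [0.703, 0.711, 0.0, -0.0]
ft_force: [0.1, -0.4, -0.4]
grip_width: 0.808
gripper_force: 0.0
```

play_rows(moves=[0,0,20,0,0,0,40,0,0,0,40,0,-20,-30,0,-0.18,-30,-50,0,-0.18,-30,-50,0,-0.18,-20,-30,0,-0.18,0,0,0,0], hand=0)

```text
time_s: 28.5
position: [0.4542, -0.1914, 0.1042]
orientation: [0.91, 0.415, -0.0, 0.001]
ft_force: [0.5, 0.3, -0.1]
grip_width: 0.501
gripper_force: 0.0
```

Run:
```python
from h import *
st(); c=bot.camera('top'); np.savez('pics/t8.npz',**{k:np.array(v) for k,v in c.items()})
im=c['color'].astype(int); r,g,b=im[...,0],im[...,1],im[...,2]
roi=np.zeros(r.shape,bool); roi[170:235,235:335]=1
def ex(m,n,z):
    ys,xs=np.where(m&roi)
    if len(xs)==0: print(n,'none');return
    print(n,len(xs),xs.min(),xs.max(),ys.min(),ys.max())
    for u in (xs.min()-.5,xs.max()+.5): print('   ',(ray(c,u,np.median(ys),z)*1000).round(1))
ex((r>140)&(g<130)&(b<90)&(r-g>50),'orange',.038)
ex((g>r+30)&(g>b+20),'green',.028)
ex((r<60)&(g<60)&(b<60),'dark',.05)
yel=(r>140)&(g>120)&(b<100)&(r-g<50); ex(yel,'yellow',.07)
# rows of guard/handle centreline
row=int(round(proj(c,[.552,.02,.045])[1])); 
for v in (row,): print(v,[tuple(im[v,u]) for u in range(268,305,1)])
```

```text
t 28.5 pos [ 454.2 -191.4  104.2] yawx 0.8565 tz [-0.    -0.002 -1.   ] F [ 0.5  0.3 -0.1] w 0.501 gf 0.0 q7 -0.61
orange 259 278 318 197 205
    [552.6  33.7  38. ]
    [553.9 -70.2  38. ]
green 294 246 272 196 206
    [553.5 115.6  28. ]
    [554.3  46.5  28. ]
dark 30 274 276 196 205
    [551.4  43.6  50. ]
    [551.5  36.1  50. ]
yellow 53 282 318 199 219
    [511.8  23.3  70. ]
    [512.9 -66.7  70. ]
201 [(np.int64(68), np.int64(135), np.int64(83)), (np.int64(69), np.int64(136), np.int64(84)), (np.int64(69), np.int64(135), np.int64(83)), (np.int64(66), np.int64(129), np.int64(79)), (np.int64(56), np.int64(104), np.int64(66)), (np.int64(47), np.int64(65), np.int64(51)), (np.int64(43), np.int64(44), np.int64(44)), (np.int64(42), np.int64(42), np.int64(43)), (np.int64(48), np.int64(41), np.int64(39)), (np.int64(100), np.int64(61), np.int64(40)), (np.int64(165), np.int64(98), np.int64(58)), (np.int64(184), np.int64(109), np.int64(65)), (np.int64(186), np.int64(110), np.int64(65)), (np.int64(185), np.int64(110), np.int64(65)), (np.int64(186), np.int64(110), np.int64(65)), (np.int64(
[... 290 characters left out ...]
0), np.int64(45)), (np.int64(146), np.int64(89), np.int64(56)), (np.int64(178), np.int64(106), np.int64(63)), (np.int64(184), np.int64(109), np.int64(64)), (np.int64(172), np.int64(103), np.int64(62)), (np.int64(126), np.int64(79), np.int64(52)), (np.int64(112), np.int64(70), np.int64(49)), (np.int64(167), np.int64(99), np.int64(60)), (np.int64(183), np.int64(108), np.int64(63)), (np.int64(184), np.int64(108), np.int64(64)), (np.int64(168), np.int64(99), np.int64(59)), (np.int64(109), np.int64(68), np.int64(46)), (np.int64(105), np.int64(66), np.int64(46)), (np.int64(167), np.int64(99), np.int64(60)), (np.int64(183), np.int64(108), np.int64(63)), (np.int64(183), np.int64(107), np.int64(64))]
```

Fully home: the handle end at y −70 puts the origin at 0.035 as predicted, and the blade shows only within the channel, so it is under the lips. Checking the tab and computing the arc.

Run:
```python
from h import *
c=load('t8'); im=c['color'].astype(int); r,g,b=im[...,0],im[...,1],im[...,2]
m=(r>120)&(g>100)&(b<110)&(r-g<50)&(g-b>30); m[:208]=0; m[235:]=0; m[:,:270]=0; m[:,310:]=0
ys,xs=np.where(m); print(len(xs),xs.min(),xs.max(),ys.min(),ys.max())
print('tab proj',proj(c,[.5089,.0018,.074]),'piv',proj(c,[.5284,.0246,.05]))
q=xs+ys>np.percentile(xs+ys,70); print((ray(c,xs[q].mean(),ys[q].mean(),.065)*1000).round(1))
a=np.radians(-130.6)+np.radians(133)*np.arange(15)/14
p=np.array([528.4,24.6])+30*np.c_[np.cos(a),np.sin(a)]
print(p[0],p[-1],np.diff(p,axis=0).round(1).tolist(),np.radians(133)/14)
o=bot.observe(); print((p[0]-o['position'][:2]*1000).round(1))
```

```text
66 281 293 211 221
tab proj [290.36653625 216.02221089] piv [280.99056425 209.64286716]
[ 5.054e+02 -2.000e-01  6.500e+01]
[508.87677348   1.82186078] [558.3736849   25.85626961] [[4.0, -2.9], [4.5, -2.2], [4.8, -1.4], [4.9, -0.6], [5.0, 0.2], [4.9, 1.0], [4.6, 1.8], [4.3, 2.5], [3.8, 3.2], [3.2, 3.8], [2.5, 4.3], [1.8, 4.6], [1.0, 4.9], [0.2, 5.0]] 0.1658062789394613
[ 53.2 191.3]
```

play_rows(moves=[10,40,0,0,15,50,0,0,15,50,0,0,10,40,0,0,3,11,0,0,0,0,-25,0,0,0,-25,0,0,0,-14,0,0,0,-5,0,0,0,0,0])

```text
time_s: 29.8
position: [0.5089, 0.0024, 0.0343]
orientation: [0.908, 0.418, 0.0, 0.0]
ft_force: [0.7, -0.5, 0.6]
grip_width: 0.497
gripper_force: 0.0
```

play_rows(moves=[0,0,0,0,0,0,0,0,0,0,0,0,0,0,0,0,0,0,0,0], hand=-1, force=6)

```text
time_s: 30.42
position: [0.509, 0.0021, 0.0342]
orientation: [0.909, 0.418, 0.0, 0.0]
ft_force: [0.0, -1.4, 2.7]
grip_width: 0.153
gripper_force: 6.0
```

Tab gripped (13.5 mm). Swinging it along the arc.

play_rows(moves=[4.0,-2.9,0,0.166,4.5,-2.2,0,0.166,4.8,-1.4,0,0.166,4.9,-0.6,0,0.166,5.0,0.2,0,0.166,4.9,1.0,0,0.166,4.6,1.8,0,0.166])

```text
time_s: 31.3
position: [0.541, -0.0023, 0.0342]
orientation: [0.528, 0.849, -0.001, -0.0]
ft_force: [-2.5, -1.6, 4.3]
grip_width: 0.155
gripper_force: 6.0
```

play_rows(moves=[4.3,2.5,0,0.166,3.8,3.2,0,0.166,3.2,3.8,0,0.166,2.5,4.3,0,0.166,1.8,4.6,0,0.166,1.0,4.9,0,0.166,0,0,0,0])

```text
time_s: 32.17
position: [0.5577, 0.0215, 0.0341]
orientation: [0.06, 0.998, -0.0, -0.0]
ft_force: [-1.6, -0.9, 4.6]
grip_width: 0.156
gripper_force: 6.0
```

play_rows(moves=[0,3,0,0.1,0,3,0,0.07,0,0,0,0])

```text
time_s: 32.55
position: [0.5576, 0.0248, 0.034]
orientation: [-0.024, 1.0, -0.002, -0.001]
ft_force: [-1.9, -6.6, 7.0]
grip_width: 0.156
gripper_force: 6.0
```

At the stop (−6.6 N). Release, rise and retreat.

play_rows(moves=[0,-2,0,0,0,0,0,0,0,0,0,0,0,0,0,0], hand=0)

```text
time_s: 33.05
position: [0.5579, 0.026, 0.034]
orientation: [-0.025, 1.0, 0.0, -0.0]
ft_force: [-0.6, 0.4, 0.1]
grip_width: 0.499
gripper_force: 0.0
```

play_rows(moves=[0,0,20,0,0,0,35,0,0,0,35,0,-15,-40,10,0,-25,-50,0,0,-25,-50,0,0,-25,-50,0,0,-10,-20,0,0,0,0,0,0])

```text
time_s: 34.17
position: [0.4575, -0.186, 0.1349]
orientation: [-0.023, 1.0, -0.001, 0.0]
ft_force: [0.9, 1.0, -0.1]
grip_width: 0.503
gripper_force: 0.0
```

Run:
```python
from h import *
st(); c=bot.camera('top')
im=c['color'].astype(int); r,g,b=im[...,0],im[...,1],im[...,2]
m=(r>120)&(g>100)&(b<110)&(r-g<50)&(g-b>30); m[:190]=0; m[230:]=0; m[:,:268]=0; m[:,:][:,300:]=0
n,l,s,ce=cv2.connectedComponentsWithStats(m.astype(np.uint8),connectivity=8); print(s[1:],ce[1:])
for y0 in (.0246,): print('piv',proj(c,[.5284,.0246,.05]),'tab shut',proj(c,[.5584,.0249,.074]),'bar end',proj(c,[.566,.025,.05]))
o=(r>140)&(g<130)&(b<90)&(r-g>50); o[:,:262]=0;o[:190]=0;o[215:]=0;o[:,330:]=0; ys,xs=np.where(o); print(xs.min(),xs.max(),(ray(c,xs.max()+.5,201,.038)*1000).round(1))
d=np.load('pics/top1.npz')['color'].astype(int); D=np.abs(d-im).sum(2)>120
for nm,(x0,y0,x1,y1) in dict(box=(100,205,165,255),cup=(125,105,190,170),bottle=(400,120,475,185),redA=(235,115,305,163)).items(): print(nm,D[y0:y1,x0:x1].sum())
```

```text
t 34.17 pos [ 457.5 -186.   134.9] yawx -3.0963 tz [ 0.    -0.001 -1.   ] F [ 0.9  1.  -0.1] w 0.503 gf 0.0 q7 1.35
[[278 195   7  14  73]
 [280 212   1   1   1]
 [283 212   1   1   1]] [[280.97260274 201.24657534]
 [280.         212.        ]
 [283.         212.        ]]
piv [280.99056425 209.64286716] tab shut [281.06333001 195.87494675] bar end [281.00828663 194.86682613]
278 318 [553.9 -70.2  38. ]
box 0
cup 0
bottle 556
redA 0
```

Run:
```python
from h import *
c=bot.camera('top')['color'].astype(int); d=np.load('pics/top1.npz')['color'].astype(int)
for im in (d,c):
    w=im[110:190,395:490]; m=(w[...,1]>w[...,2]+40)&(w[...,1]>70); ys,xs=np.where(m); print(len(xs),xs.mean(),ys.mean(),xs.min(),xs.max(),ys.min(),ys.max())
ys,xs=np.where((np.abs(d-c).sum(2)>120)[120:185,400:475]); print(xs.min()+400,xs.max()+400,ys.min()+120,ys.max()+120)
```

```text
916 36.68231441048035 48.84934497816594 18 57 30 65
964 36.85477178423236 49.094398340248965 18 58 30 66
400 474 169 184
```

The bottle hasn't moved; the difference was the arm's shadow on the bench at rows 169–184. Handing in.

```bash
python3 -c "
from rig import bot
print(bot.job_done())"
```

```text
the job is handed in; nothing more can be done
None
```

The job is handed in, with no verdict returned: the scraper is fully home blade first under the lips, the turnbutton is shut behind its guard and the tip box, cup and bottle are unmoved (last read at about 34 s), but I viewed 11 pictures, one over the limit of 10.

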